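# Take a still through the microscope

## Task

Take a still picture with the microscope's control box, only by pressing down on it with the closed fingertips: first press the raised far end of the rocker switch until it is fully on, then press the square key fully down so that it stays down, then press the narrow bar key fully down for a moment and let it spring back up. Do not press the round key and do not press a key before its turn. Pick nothing up, leave the things around the box where they are, and finish clear of the box.

Things in the scene. Friction and masses are not known exactly. Their poses are not given: they have to be found in the camera images.
- control_box: Cream control box, fixed: 130 mm deep (x), 250 mm wide (y), flat top 60 mm above its origin (centre of its underside, z = 0.002 on a mat). Its x points away from the robot within 0.3 rad. Four dark controls, each in a grey frame 4 mm high, stand in a row along y, 15 mm nearer the robot than the top's middle, at y = -87, -29, 29, 87 mm, in any order. All press straight down.
- rocker_mod: Rocker switch (power), frame 76 x 40 mm. Origin: centre of the frame's underside, on the box's top; axes as the box. Its plate, 64 mm long (x), 30 mm wide, 6 mm thick, tilts about y at its middle, 9 mm above the origin. Off: the end away from the robot stands up (top 17 mm above the origin), the near end is down. On: far end down.
- rocker_push (a point): Point on the rocker's top face, 22 mm from its middle towards the end away from the robot: where to press to switch on. Moves with the plate: about 16 mm above the frame's origin when off, 8 mm when on.
- rocker (a joint): Tilt of the rocker, rad: 0 to about 0.06 at the start (off), 0.34 fully on. It has dry friction (2 to 6 N at the far half) and stays where it is left.
- square_mod: Square key (ring light), frame 40 x 40 mm, cap 26 x 26 mm with its top 14 mm above the origin when up, 8 mm when down. Origin: centre of the frame's underside, on the box's top. Axes as the box.
- square_top (a point): Centre of the square key's top face.
- square (a joint): Travel of the square key, m: 0 up, 0.006 fully down. Moves with 3 N of friction and stays down when pressed.
- bar_mod: Narrow bar key (camera shutter), frame 56 x 28 mm, cap 44 mm long (along x) and 14 mm wide with its top 14 mm above the origin when up. Origin: centre of the frame's underside, on the box's top. Axes as the box.
- bar_top (a point): Centre of the bar key's top face.
- bar (a joint): Travel of the bar key, m: 0 up, 0.006 fully down. A spring (1.7 N at first, 5 N fully down) raises it again when let go.
- round_mod: Round key (base light, not wanted), round frame 40 mm across, cap 26 mm across with its top 14 mm above the origin. Origin: centre of the frame's underside, on the box's top.
- round (a joint): Travel of the round key, m: 0 up, 0.006 fully down. Same feel as the square key.
- tool_jar: Loose glass jar, 68 mm across and 75 mm high, with hand tools standing in it up to 155 mm high. Origin: centre of its underside. Beside the box, to its left (+y).
- tip_cleaner: Loose dark block 75 x 75 x 34 mm with a 4 mm high round brass inset on top. Origin: centre of its underside. Beside the box, to its right (-y).
- flux_pot: Loose small pot, 40 mm across, 34 mm high. Origin: centre of its underside. In front of the box, on the robot's side.
- driver: Loose screwdriver 160 mm long lying beyond the box, along the box's y. Origin: about its middle, underneath.
Things that resemble listed ones, but are neither listed nor needed, are in the scene too. There is more than one size of the tip_cleaner; the one meant has the size given above.

How it is judged:
On the way, in this order (a step that is already met when the one before it is completed fails the run):
1. the rocker is pressed fully on by the fingers (value of joint rocker above 0.28 rad and contact force between rocker_mod and the fingers above 0.5 N), for 0.05 s.
2. with the rocker on, the square key is pressed down by the fingers (value of joint rocker above 0.28 rad and value of joint square above 0.0045 m and contact force between square_mod and the fingers above 0.5 N), for 0.05 s.
3. with rocker on and square key down, the bar key is pressed down by the fingers (value of joint rocker above 0.28 rad and value of joint each of square, bar above 0.0045 m and contact force between bar_mod and the fingers above 0.5 N), for 0.05 s.
At the end, for the whole second after the job is handed in: The rocker is on (over 0.28 of 0.34 rad), the square key is down (over 4.5 of 6 mm), the bar key is up again (under 1.5 mm), the round key is up (under 2 mm), and the four loose things are at rest within 20 mm of where they began (value of joint rocker above 0.28 rad and value of joint square above 0.0045 m and value of joint bar below 0.0015 m and value of joint round below 0.002 m and linear speed of each of tool_jar, tip_cleaner, flux_pot, driver below 0.02 m/s and distance of each of tool_jar, tip_cleaner, flux_pot, driver from where it was at the start of the episode below 0.02 m); the robot touches nothing.
It fails at once if the round key is pressed (2 mm) (value of joint round above 0.002 m).
It fails at once if the square key is pressed while the rocker is off (value of joint square above 0.002 m and value of joint rocker below 0.2 rad).
It fails at once if the bar key is pressed while the rocker is off or the square key is up (value of joint bar above 0.002 m and (value of joint rocker below 0.2 rad or value of joint square below 0.003 m)).
It fails at once if a loose thing beside the box is carried off, lifted or pushed aside (20 mm) (distance of any of tool_jar, tip_cleaner, flux_pot, driver from where it was at the start of the episode above 0.02 m).
It also fails if it takes over 38 s, if anything falls off the work surface, if the arm or the gripper's body presses on something with over 40 N, if the wrist force passes 120 N, or if a joint passes its speed limit or range.

## Robot

A 6-joint arm with a two-finger parallel gripper is mounted at the origin on the work surface. World frame = base frame: x ahead of the robot, y to its left, z up, the work surface at z = 0. Lengths are in m, angles in rad, forces in N, time in s.
With the tool pointing down it reaches from about 0.35 to 0.975 m from the base axis. Payload 4.9 kg.
Tool frame: the origin (TCP) lies at the very end of the fingers, on their centre line; the grasp point (between the pads) lies 19 mm behind it; z points along the fingers, y is the line along which they close (so a half turn about z gives the same grasp; the last joint's range is limited). The gripper opens to 85 mm and grips with 20 to 120 N. Pads are 22 mm wide; open, the fingers measure 114 mm over their backs; the gripper's body (76 mm by 85 mm) begins 54 mm behind the grasp point. The pads swing forward as they close: fully open they stand 13 mm farther back than shut.
Start: joints at [1.049, 0.053, 1.613, -0, 1.476, -0.119], TCP at [0.245, 0.575, 0.231] pointing down, gripper open.
Joint ranges: [-3.01, 3.01], [-1.01, 2.22], [0.06, 2.58], [-1.02, 4.17], [0.09, 2.62], [-3.14, 3.14]. Speed limits (rad/s): [2.57, 2.57, 3.14, 3.14, 3.14, 3.14].

## Interface

Orientations are given as a unit quaternion [w, x, y, z].
In Python, from plant import manip gives the robot as it stands.
- The arm moves only by the shell command python3 -m pendant 'ROWS'. ROWS is JSON, a list of rows, each a list of 3 entries, a list of its own where there are three numbers: the opening, from 0 (shut) to 1 (fully open), then the shift along the tool's x, y, z in units of 12 cm (1.0 is 12 cm), then the turn about the tool's z in units of pi rad (1.0 is pi rad). In form: [[gripper, [dx, dy, dz], roll], ...]. A call has 1 to 10 rows; each row is the pose to reach, as a shift and turn from the pose commanded when the call began, along the tool's axes at that moment, turning the shorter way round; what a row does not reach only later rows make up. A row lasts 1/10 s, in which the tool goes at most 50 mm and 8.59 degrees, less where a joint would pass 70% of its speed; a pose out of reach is approached as far as the arm can. A call with a number of a shift or a turn outside -1 to 1 is refused whole. A call with a gripper value outside its range is refused whole. The fingers move at their own pace and stop on an object; the grip force is fixed at half the most. Time passes only in rows, so rows that repeat a pose let the fingers close. It gives the time, the measured TCP pose, the force, the opening and the grip force at its end, in the units of the state.
- manip.state(): the state, without advancing time (a new reading comes with each control period).
- manip.grab_frame(name): name is "side" or "top"; returns a dict with "img" (400x640x3 uint8, red, green, blue), "fx", "fy", "cx", "cy" (pixels), "eye" and "rotation" of the camera in the world. Camera axes: x right, y down, z forward; pixel columns grow to the right and rows downward; lengths in m; the calibration is good to about 2 mm. A picture is of the moment at which its call begins. There is no depth.
- manip.job_done(): hands the job in; it is judged then, once.
The state is a dict: "time": time; "joint_pos": joint angles; "joint_vel": joint speeds; "joint_efforts": joint torques, N m; "tool_pos": TCP position; "tool_rot": TCP orientation; "contact_force": force on the tool from outside, world axes, zero at the start; "ft_torque": the same for the moment, N m; "gripper_width": opening from 0.0 (shut) to 1.0 (fully open); "grasp_force": force on a finger pad.
Only numpy, scipy, OpenCV 4.12 (cv2) and the standard library are available. Lean on these libraries where they do the work, as an engineer would, in place of code of your own. Each camera call takes 0.05 s, during which the arm holds its last target. There are 200 camera calls.

## Working session

There is one attempt and no reset: what is moved stays moved. The work goes in short steps, Python scripts to look and compute and a shell command to move; the robot and the scene stay as the last step left them, time stands still between calls to the robot, and variables do not carry over. Pictures are saved under pics/ and viewed, at most 10 in all, crops included, and the job is handed in when it is done.

```bash
mkdir -p pics; ls; python3 - <<'E'
from plant import manip
import cv2,json
s=manip.state();print({k:s[k] for k in("time","tool_pos","tool_rot","contact_force","gripper_width")})
for n in("top","side"):
    f=manip.grab_frame(n);cv2.imwrite(f"pics/{n}0.png",f["img"][:,:,::-1])
    print(n,{k:(f[k] if not hasattr(f[k],'tolist') else f[k].tolist()) for k in f if k!="img"})
E
```

```text
pics
{'time': 0.0, 'tool_pos': array([0.24469996, 0.574418  , 0.23006069]), 'tool_rot': array([-3.21173814e-04,  2.00064401e-01,  9.79782210e-01, -9.76769587e-04]), 'contact_force': array([-0.38786595, -0.34698463, -0.40522177]), 'gripper_width': 1.000234414275084}
top {'fx': 513.7728454722179, 'fy': 513.7728454722179, 'cx': 325.5378987731579, 'cy': 211.81987786039315, 'eye': [0.3299000869520404, 0.028940387018859395, 1.0838570929632176], 'rotation': [-0.07890555287614408, 0.7350244809696366, -0.6692172212644468, 0.07524119126993317]}
side {'fx': 449.11297589959395, 'fy': 449.11297589959395, 'cx': 312.3499134738721, 'cy': 208.768596618607, 'eye': [0.48933031408807603, -0.9119749402237752, 0.6266215573651465], 'rotation': [-0.494978389771151, 0.8683718940370161, -0.020061640417971698, 0.02289493153219146]}
```

View pics/top0.png

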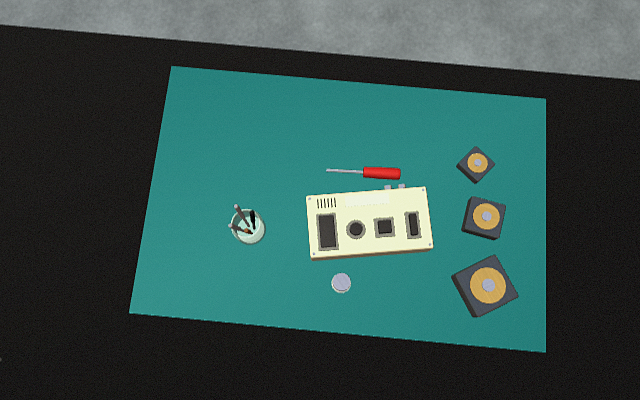

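View pics/side0.png

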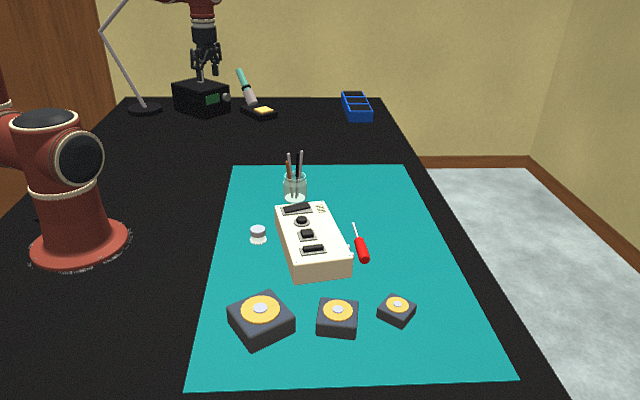

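The top view shows the cream box at about (307–432, 187–260). Left to right its controls are the rocker (328,231), round key (356,229), square key (385,227) and bar key (413,225). The jar is at (247,226), the pot at (341,283) and the driver at (365,172). The side view shows the same order, with the rocker farthest away at (297,208) and the bar nearest at (313,249).

```bash
cat > h.py <<'E'
import numpy as np, cv2
from scipy.spatial.transform import Rotation as R
def rays(f,px):
    px=np.atleast_2d(np.asarray(px,float))
    d=np.c_[(px[:,0]-f["cx"])/f["fx"],(px[:,1]-f["cy"])/f["fy"],np.ones(len(px))]
    q=f["rotation"]; M=R.from_quat([q[1],q[2],q[3],q[0]]).as_matrix() if np.size(q)==4 else np.array(q)
    d=d@M.T; return np.array(f["eye"]),d/np.linalg.norm(d,axis=1)[:,None]
def plane(f,px,z):
    e,d=rays(f,px); return e+d*((z-e[2])/d[:,2])[:,None]
def tri(f1,p1,f2,p2):
    out=[]
    for a,b in zip(p1,p2):
        e1,d1=rays(f1,a);e2,d2=rays(f2,b)
        A=np.c_[d1[0],-d2[0]];t=np.linalg.lstsq(A,e2-e1,rcond=None)[0]
        A1=e1+t[0]*d1[0];B=e2+t[1]*d2[0];out.append(np.r_[(A1+B)/2,np.linalg.norm(A1-B)])
    return np.array(out)
def caps(img,box,vmax=75,amin=20):
    "dark blobs inside the filled cream region"
    hsv=cv2.cvtColor(img,cv2.COLOR_RGB2HSV);h,s,v=cv2.split(hsv)
    cream=((h>15)&(h<40)&(s>15)&(s<110)&(v>150)).astype(np.uint8)
    m=np.zeros_like(cream);x0,y0,x1,y1=box;m[y0:y1,x0:x1]=cream[y0:y1,x0:x1]
    c=max(cv2.findContours(m,cv2.RETR_EXTERNAL,cv2.CHAIN_APPROX_NONE)[0],key=cv2.contourArea)
    fill=cv2.drawContours(np.zeros_like(m),[cv2.convexHull(c)],-1,1,-1)
    def blobs(b):
        n,l,st,ce=cv2.connectedComponentsWithStats(b.astype(np.uint8),connectivity=4)
        return [(ce[i].round(1).tolist(),st[i].tolist()) for i in range(1,n) if st[i][4]>=amin]
    er=cv2.erode(fill,np.ones((5,5)))
    return c,blobs((er>0)&(v<vmax)),blobs((er>0)&(cream==0)&(v<170))
E
cat > m.py <<'E'
from plant import manip
from h import *
T=manip.grab_frame("top");S=manip.grab_frame("side")
ct,kt,ft=caps(T["img"],(295,180,440,265));cs,ks,fs=caps(S["img"],(265,195,360,285))
print("top caps",kt);print("top frames",ft);print("side caps",ks);print("side frames",fs)
for k,z in((kt,.076),(ft,.065)):
    print(plane(T,[b[0] for b in k],z).round(4))
for k,z in((ks,.076),(fs,.065)):
    print(plane(S,[b[0] for b in k],z).round(4))
rc=cv2.minAreaRect(ct);print("boxtop",rc,plane(T,cv2.boxPoints(rc),.062).round(4))
a=cv2.resize(T["img"][180:265,295:440],None,fx=5,fy=5,interpolation=0)
b=cv2.resize(S["img"][195:285,265:360],None,fx=5,fy=5,interpolation=0)
cv2.imwrite("pics/zt.png",a[:,:,::-1]);cv2.imwrite("pics/zs.png",b[:,:,::-1])
E
python3 m.py
```

```text
top caps [([412.9, 224.2], [409, 214, 9, 22, 160]), ([327.0, 230.9], [319, 215, 17, 33, 464]), ([384.3, 226.4], [378, 220, 14, 14, 169]), ([355.6, 228.7], [350, 223, 13, 13, 125])]
top frames [([412.5, 225.1], [404, 212, 18, 27, 341]), ([327.1, 231.9], [317, 213, 22, 38, 666]), ([383.9, 227.2], [374, 217, 21, 21, 350]), ([355.5, 229.4], [346, 220, 20, 19, 260])]
side caps [([306.4, 234.8], [301, 230, 13, 8, 49]), ([312.6, 249.1], [303, 246, 20, 7, 73])]
side frames [([305.8, 234.0], [300, 229, 14, 10, 92]), ([312.7, 248.0], [302, 244, 22, 9, 142]), ([314.1, 253.6], [302, 252, 25, 4, 28])]
[[ 0.5443 -0.1316  0.076 ]
 [ 0.5146  0.0382  0.076 ]
 [ 0.5345 -0.0749  0.076 ]
 [ 0.5244 -0.0182  0.076 ]]
[[ 0.5447 -0.1327  0.065 ]
 [ 0.5146  0.0379  0.065 ]
 [ 0.535  -0.0754  0.065 ]
 [ 0.5251 -0.0186  0.065 ]]
[[ 0.5343 -0.0946  0.076 ]
 [ 0.5448 -0.1484  0.076 ]]
[[ 0.534  -0.075   0.065 ]
 [ 0.5464 -0.1291  0.065 ]
 [ 0.5482 -0.1493  0.065 ]]
boxtop ((368.92816162109375, 221.61395263671875), (62.470664978027344, 122.92095184326172), 85.36454010009766) [[ 0.5865  0.0898  0.062 ]
 [ 0.6314 -0.1596  0.062 ]
 [ 0.5028 -0.1762  0.062 ]
 [ 0.4598  0.0667  0.062 ]]
```

View pics/zt.png

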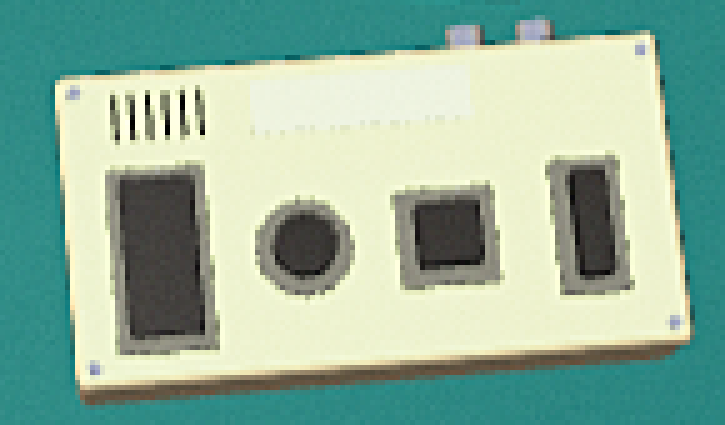

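View pics/zs.png

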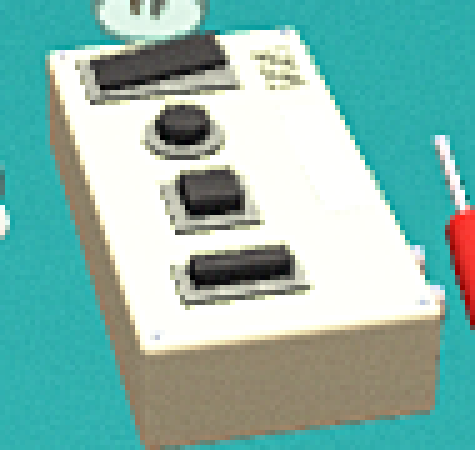

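The zoomed views confirm the order rocker, round, square, bar from left to right, with the rocker's far end standing up. In the side crop the cap tops are near (157,62), (184,120), (211,183) and (243,262). Next I triangulate these to check the heights, and work out the moves.

```bash
cat > g.py <<'E'
from plant import manip
from h import *
T=manip.grab_frame("top");S=manip.grab_frame("side")
pt=[[327,230.9],[355.6,228.7],[384.3,226.4],[412.9,224.2]]
ps=[[265+x/5,195+y/5] for x,y in((157,62),(184,120),(211,183),(243,262))]
P=tri(T,pt,S,ps);print(P.round(4))
# screws on box top corners -> top height
print(tri(T,[[295+72/5,180+92/5],[295+674/5,180+322/5],[295+95/5,180+370/5]],S,[[265+284/5,195+33/5],[265+157/5,195+337/5],[265+62/5,195+58/5]]).round(4))
C=plane(T,pt,.075)[:,:2]
y=np.array([87,29,-29,-87])/1e3
u=np.polyfit(y,C,1)[0];yaw=np.arctan2(-u[0],u[1]);print("yaw",yaw,"scale",np.linalg.norm(u))
c=C.mean(0);ax=np.array([np.cos(yaw),np.sin(yaw)]);ay=np.array([-ax[1],ax[0]])
for n,v in zip(("rocker","round","square","bar"),y):print(n,(c+v*ay).round(4))
s=manip.state();q=s["tool_rot"];M=R.from_quat([q[1],q[2],q[3],q[0]]).as_matrix();print("toolM",M.round(3))
push=c+.087*ay+.025*ax;tgt=np.r_[push,.12];print("push",push)
print("shift units",(M.T@(tgt-s["tool_pos"])/.12).round(3))
b=np.array([*ay,0])@M; a=np.arctan2(-b[0],b[1]);print("tool roll to align tool y w/ box y",a,(a+np.pi/2)%np.pi-np.pi/2, "x",s["joint_pos"])
E
python3 g.py
```

```text
[[ 5.161e-01  3.830e-02  6.790e-02  1.000e-04]
 [ 5.264e-01 -1.850e-02  6.940e-02  1.400e-03]
 [ 5.362e-01 -7.540e-02  7.140e-02  1.700e-03]
 [ 5.469e-01 -1.327e-01  6.890e-02  2.200e-03]]
[[ 5.819e-01  8.060e-02  5.920e-02  2.000e-04]
 [ 5.100e-01 -1.706e-01  5.900e-02  7.000e-04]
 [ 4.688e-01  6.000e-02  5.800e-02  6.000e-04]]
yaw 0.17330829522291466 scale 0.992077517418209
rocker [0.5146 0.039 ]
round [ 0.5246 -0.0182]
square [ 0.5346 -0.0753]
bar [ 0.5446 -0.1324]
toolM [[-0.92   0.392 -0.   ]
 [ 0.392  0.92  -0.001]
 [ 0.    -0.001 -1.   ]]
push [0.53926925 0.04329029]
shift units [-3.993 -3.113  0.926]
tool roll to align tool y w/ box y -0.5760864804099006 -0.5760864804099006 x [ 1.04902702e+00  5.29312135e-02  1.61334583e+00 -8.86377701e-06
  1.47596378e+00 -1.18990381e-01]
```

```bash
python3 -m pendant '[[0,[-1,-0.778,0],0],[0,[-1,-0.778,0],0],[0,[-1,-0.778,0],0],[0,[-1,-0.778,0],0]]' && python3 -m pendant '[[0,[-1,-0.778,0],0],[0,[-1,-0.778,0],0],[0,[-1,-0.778,0],0],[0,[-1,-0.778,0],0]]' && python3 -m pendant '[[0,[-1,-0.778,0],0],[0,[-1,-0.778,0],0],[0,[-1,-0.778,0],0],[0,[-1,-0.778,0],0]]' && python3 -m pendant '[[0,[-1,-0.778,0],-0.183],[0,[-1,-0.778,0],-0.183],[0,[-1,-0.778,0],-0.183],[0,[-1,-0.778,0.5],-0.183],[0,[-1,-0.778,0.9],-0.183],[0,[-1,-0.778,0.9],-0.183],[0,[-1,-0.778,0.9],-0.183]]'
```

```text
time: 0.7
tool_pos: [0.3209, 0.4384, 0.2312]
tool_rot: [0.001, 0.203, 0.979, -0.001]
contact_force: [-0.3, 0.5, 0.5]
gripper_width: 0.328
grasp_force: 0.0
time: 1.1
tool_pos: [0.3947, 0.3056, 0.2315]
tool_rot: [0.001, 0.203, 0.979, -0.0]
contact_force: [-0.2, 0.1, 0.1]
gripper_width: -0.002
grasp_force: 0.0
time: 1.5
tool_pos: [0.4683, 0.1729, 0.2315]
tool_rot: [0.001, 0.203, 0.979, -0.0]
contact_force: [0.4, 0.0, 0.3]
gripper_width: -0.0
grasp_force: 0.0
time: 2.2
tool_pos: [0.5385, 0.0445, 0.1212]
tool_rot: [-0.003, -0.086, 0.996, 0.001]
contact_force: [0.5, 0.1, -0.2]
gripper_width: -0.003
grasp_force: 0.0
```

```bash
python3 - <<'E'
from plant import manip
from h import *
T=manip.grab_frame("top");S=manip.grab_frame("side")
a=cv2.resize(T["img"][170:265,290:440],(600,380),interpolation=0)
b=cv2.resize(S["img"][150:290,255:365],(440,560),interpolation=0)[:380+180]
c=np.zeros((380,800,3),np.uint8);c[:,:480]=a[:,:480];c[:,480:]=b[100:480,40:360]
cv2.imwrite("pics/h1.png",c[:,:,::-1])
s=manip.state();q=s["tool_rot"];M=R.from_quat([q[1],q[2],q[3],q[0]]).as_matrix();print(M.round(3))
for n,t in(("push",(.5393,.0433)),("sq",(.5346,-.0753)),("bar",(.5446,-.1324))):print(n,(M.T@(np.r_[t,s["tool_pos"][2]]-s["tool_pos"])/.12).round(3))
E
```

```text
[[-0.985 -0.172  0.003]
 [-0.172  0.985  0.   ]
 [-0.003 -0.001 -1.   ]]
push [ 0.02  -0.005 -0.   ]
sq [ 0.229 -0.971 -0.   ]
bar [ 0.229 -1.454 -0.   ]
```

View pics/h1.png

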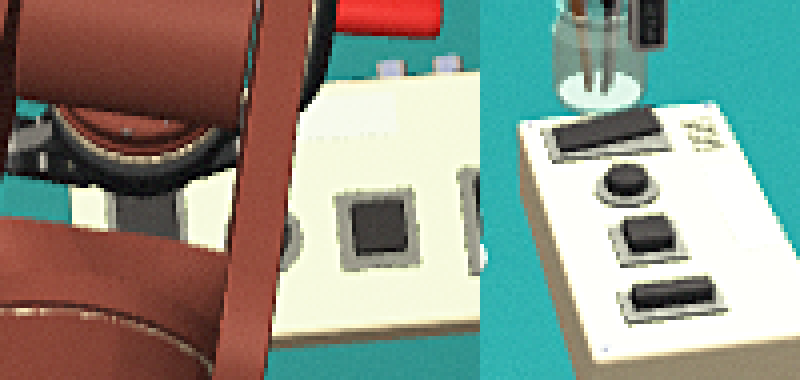

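The arm hides the rocker in the top view. In the side view the fingertips at about (650,45) hang over the rocker's far end, clear of everything, so I go down.

```bash
python3 -m pendant '[[0,[0.01,-0.005,0.2],0],[0,[0.01,-0.005,0.3],0],[0,[0.01,-0.005,0.33],0],[0,[0.01,-0.005,0.36],0],[0,[0.01,-0.005,0.38],0],[0,[0.01,-0.005,0.4],0],[0,[0.01,-0.005,0.4],0]]'
```

```text
time: 3.0
tool_pos: [0.54, 0.0425, 0.0762]
tool_rot: [0.001, -0.086, 0.996, -0.0]
contact_force: [1.4, 0.1, 0.9]
gripper_width: -0.002
grasp_force: 0.5
```

```bash
python3 -m pendant '[[0,[0,0,0.01],0],[0,[0,0,0.02],0],[0,[0,0,0.03],0],[0,[0,0,0.03],0]]'; python3 -m pendant '[[0,[0,0,0.01],0],[0,[0,0,0.02],0],[0,[0,0,0.02],0]]'
```

```text
time: 3.4
tool_pos: [0.5402, 0.0425, 0.0725]
tool_rot: [0.001, -0.086, 0.996, -0.0]
contact_force: [2.8, 0.9, 3.4]
gripper_width: -0.001
grasp_force: 2.0
time: 3.7
tool_pos: [0.5403, 0.0425, 0.0708]
tool_rot: [0.001, -0.086, 0.996, -0.0]
contact_force: [2.0, 2.4, 8.1]
gripper_width: 0.004
grasp_force: 4.6
```

```bash
python3 -m pendant '[[0,[0,0,0.01],0],[0,[0,0,0.02],0],[0,[0,0,0.02],0]]'; python3 -m pendant '[[0,[0,0,0.01],0],[0,[0,0,0.02],0],[0,[0,0,0.02],0]]'
```

```text
time: 4.0
tool_pos: [0.5405, 0.0425, 0.0705]
tool_rot: [0.001, -0.086, 0.996, -0.0]
contact_force: [-3.3, 1.7, 19.8]
gripper_width: 0.001
grasp_force: 9.7
time: 4.3
tool_pos: [0.5406, 0.0425, 0.0702]
tool_rot: [0.0, -0.086, 0.996, -0.0]
contact_force: [-10.1, 2.1, 31.7]
gripper_width: 0.001
grasp_force: 14.9
```

```bash
python3 -m pendant '[[0,[0,0,-0.4],0],[0,[0,0,-0.5],0],[0,[0,0,-0.5],0],[0,[0.22,-0.96,-0.5],0],[0,[0.22,-0.96,-0.5],0],[0,[0.22,-0.96,-0.5],0],[0,[0.22,-0.96,-0.5],0],[0,[0.22,-0.96,-0.5],0]]'; cat > v.py <<'E'
import sys
from plant import manip
from h import *
T=manip.grab_frame("top");S=manip.grab_frame("side")
a=cv2.resize(T["img"][170:265,290:440],(600,380),interpolation=0)
b=cv2.resize(S["img"][180:290,265:365],(400,440),interpolation=0)
c=np.zeros((440,800,3),np.uint8);c[:380,:400]=a[:,:400];c[:,400:]=b
cv2.imwrite(sys.argv[1],c[:,:,::-1])
s=manip.state();q=s["tool_rot"];M=R.from_quat([q[1],q[2],q[3],q[0]]).as_matrix();print(s["tool_pos"])
for n,t in(("sq",(.5346,-.0753)),("bar",(.5446,-.1324))):print(n,(M.T@(np.r_[t,s["tool_pos"][2]]-s["tool_pos"])/.12).round(3))
E
python3 v.py pics/v2.png
```

```text
time: 5.1
tool_pos: [0.5311, -0.0751, 0.122]
tool_rot: [-0.002, -0.085, 0.996, 0.001]
contact_force: [0.6, 0.2, 0.3]
gripper_width: 0.002
grasp_force: 0.0
[ 0.53186697 -0.07441495  0.12294117]
sq [-0.021 -0.011 -0.   ]
bar [-0.021 -0.494 -0.001]
```

View pics/v2.png

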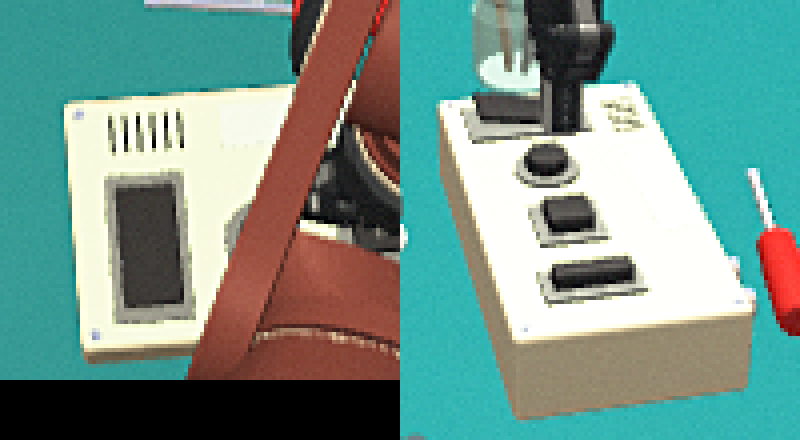

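The rocker's near end now stands up in the side view (470,95) and its far end is down, so it is on. The key caps all still stand up. Next I press the square key.

```bash
python3 -m pendant '[[0,[-0.02,-0.01,0.2],0],[0,[-0.02,-0.01,0.34],0],[0,[-0.02,-0.01,0.38],0],[0,[-0.02,-0.01,0.4],0],[0,[-0.02,-0.01,0.42],0],[0,[-0.02,-0.01,0.42],0]]';python3 -m pendant '[[0,[0,0,0.01],0],[0,[0,0,0.02],0],[0,[0,0,0.03],0],[0,[0,0,0.03],0]]'
```

```text
time: 5.8
tool_pos: [0.5361, -0.0762, 0.0748]
tool_rot: [0.001, -0.086, 0.996, -0.0]
contact_force: [-0.1, 0.2, 0.2]
gripper_width: -0.005
grasp_force: 0.0
time: 6.2
tool_pos: [0.5361, -0.0764, 0.0709]
tool_rot: [0.001, -0.086, 0.996, -0.0]
contact_force: [1.1, 0.8, 2.3]
gripper_width: -0.0
grasp_force: 1.2
```

```bash
python3 -m pendant '[[0,[0,0,0.01],0],[0,[0,0,0.02],0],[0,[0,0,0.03],0],[0,[0,0,0.03],0]]';python3 -m pendant '[[0,[0,0,0.01],0],[0,[0,0,0.02],0],[0,[0,0,0.02],0]]'
```

```text
time: 6.6
tool_pos: [0.5362, -0.0765, 0.0697]
tool_rot: [0.0, -0.086, 0.996, -0.0]
contact_force: [-6.0, 3.0, 15.9]
gripper_width: -0.002
grasp_force: 8.1
time: 6.9
tool_pos: [0.5364, -0.0765, 0.0695]
tool_rot: [-0.0, -0.086, 0.996, -0.0]
contact_force: [-11.5, 5.0, 29.1]
gripper_width: -0.002
grasp_force: 14.1
```

```bash
python3 -m pendant '[[0,[0,0,-0.4],0],[0,[0,0,-0.45],0],[0,[0,0,-0.45],0],[0,[0.01,-0.47,-0.45],0],[0,[0.01,-0.47,-0.45],0],[0,[0.01,-0.47,-0.45],0],[0,[0.01,-0.47,-0.45],0]]'; python3 v.py pics/v3.png
```

```text
time: 7.6
tool_pos: [0.5427, -0.1315, 0.1167]
tool_rot: [-0.001, -0.086, 0.996, 0.001]
contact_force: [-1.1, 0.4, -0.1]
gripper_width: -0.003
grasp_force: 0.0
[ 0.5431348 -0.1311237  0.1173988]
sq [-0.01   0.47   0.001]
bar [-0.01  -0.013 -0.   ]
```

View pics/v3.png

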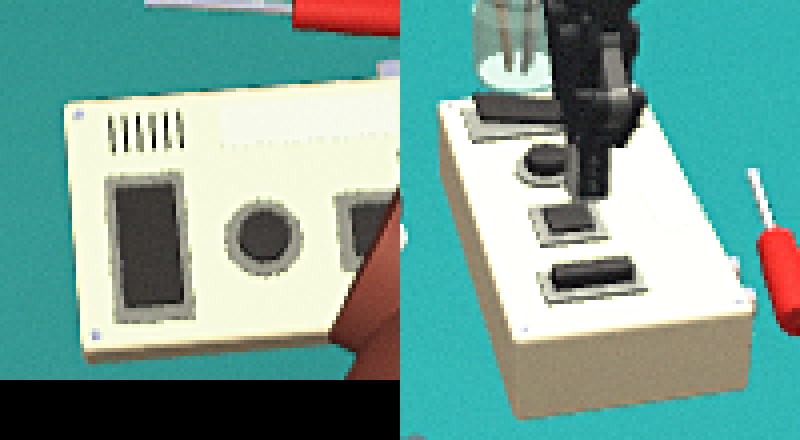

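The square key at (567,217) is now visibly sunk. The bar at (592,272) is up and the rocker is on. Next I press the bar.

```bash
python3 -m pendant '[[0,[-0.01,-0.01,0.2],0],[0,[-0.01,-0.01,0.32],0],[0,[-0.01,-0.01,0.35],0],[0,[-0.01,-0.01,0.38],0],[0,[-0.01,-0.01,0.4],0],[0,[-0.01,-0.01,0.4],0]]';python3 -m pendant '[[0,[0,0,0.01],0],[0,[0,0,0.02],0],[0,[0,0,0.03],0],[0,[0,0,0.03],0]]'
```

```text
time: 8.3
tool_pos: [0.5454, -0.1328, 0.0711]
tool_rot: [0.0, -0.086, 0.996, 0.0]
contact_force: [-2.3, 2.1, 4.4]
gripper_width: 0.001
grasp_force: 2.1
time: 8.7
tool_pos: [0.5459, -0.1332, 0.0699]
tool_rot: [0.0, -0.086, 0.996, 0.0]
contact_force: [-8.1, 4.5, 16.2]
gripper_width: 0.002
grasp_force: 8.2
```

```bash
python3 -m pendant '[[0,[0,0,0.01],0],[0,[0,0,0.02],0],[0,[0,0,0.02],0]]'; python3 -m pendant '[[0,[0,0,-0.4],0],[0,[0,0,-0.8],0],[0,[0,0,-1],0],[0,[0.5,-1,-1],0],[0,[0.5,-1,-1],0],[0,[0.5,-1,-1],0],[0,[0.5,-1,-1],0],[0,[0.5,-1,-1],0]]'; python3 v.py pics/v4.png
```

```text
time: 9.0
tool_pos: [0.546, -0.1332, 0.0697]
tool_rot: [-0.0, -0.086, 0.996, 0.0]
contact_force: [-15.1, 6.9, 28.5]
gripper_width: -0.001
grasp_force: 14.0
time: 9.8
tool_pos: [0.5066, -0.2624, 0.1843]
tool_rot: [0.0, -0.085, 0.996, -0.0]
contact_force: [0.6, 0.7, 0.9]
gripper_width: -0.008
grasp_force: 0.0
[ 0.50693933 -0.26102007  0.18428328]
sq [-0.493  1.485  0.   ]
bar [-0.493  1.002  0.   ]
```

View pics/v4.png

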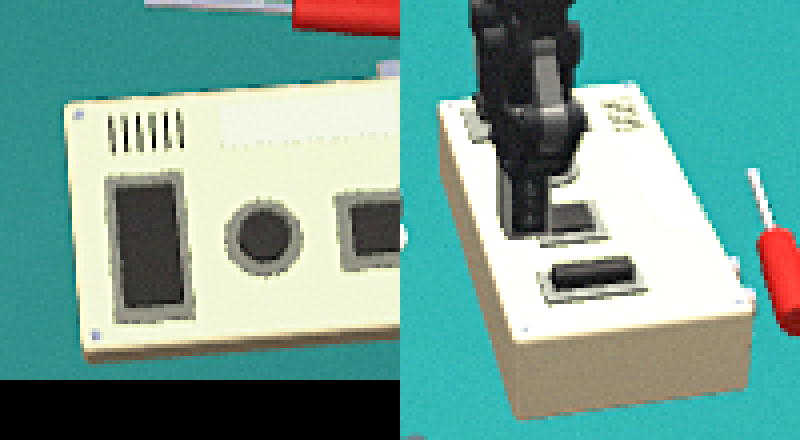

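The bar at (592,272) is up again, the square at (572,217) is down and the driver hasn't moved. The gripper is 0.18 m up and clear of the box, so I hand in.

```bash
python3 -c "
from plant import manip
print(manip.job_done())"
```

```text
the job is handed in; nothing more can be done
None
```

I pressed the rocker on, the square key down, and the bar key down and released, in that order, and handed the job in at about 10 s with the arm clear of the box; no verdict came back.

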